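Open the push-and-turn safety cap of the flux-cleaner bottle

ROBOT

A 7-joint arm with a two-finger parallel gripper is mounted at the origin on a cart in front of the work surface, level with it; the furniture and walls round the work are solid. World frame = base frame: x ahead of the robot, y to its left, z up, the work surface at z = 0. Lengths are in m, angles in rad, forces in N, time in s.
With the tool pointing down it reaches from about 0.375 to 0.925 m from the base axis. Payload 3.1 kg.
Tool frame: the origin (TCP) lies on the front face of the gripper's body, between the roots of the fingers; the fingertips stand 73 mm ahead of it and the grasp point (between the pads) lies robot.tcp_to_grasp ahead of it (robot.tcp_to_grasp is the distance from the TCP to the grasp point, in m); z points along the fingers, y is the line along which they close (so a half turn about z gives the same grasp; the last joint's range is limited). The gripper opens to 85 mm and grips with 20 to 120 N. Pads are 22 mm wide; open, the fingers measure 114 mm over their backs; the gripper's body (76 mm by 85 mm) begins 54 mm behind the grasp point. The pads swing forward as they close: fully open they stand 13 mm farther back than shut.
Start: joints at [1.132, 0.383, 0.044, 1.598, -0.018, 1.161, -0.05], TCP at [0.217, -0.613, 0.304] pointing down, gripper open.
Joint ranges: [-2.61, 2.61], [-0.41, 2.15], [-1.48, 1.57], [0, 2.5], [-1.57, 4.71], [0.05, 1.97], [-2.85, 2.85]. Speed limits (rad/s): [2.79, 2.79, 3.14, 3.14, 3.14, 3.14, 3.14].

INTERFACE

Orientations are given as [roll, pitch, yaw] about the fixed x, y, z axes, in that order (R = Rz(yaw) Ry(pitch) Rx(roll)).
In Python, from cell import robot, imaging gives the robot as it stands. The module is installed in compiled form; this text tells all that it offers.
- The arm moves only by the tool play_rows, never from a script. Its argument "steps" is a list of rows, each an object with "grip": the closure, from 0 (fully open) to 1 (shut); "delta_pos": the shift along the tool's x, y, z each as a share of 40 mm, from -1 to 1, a list of three; "rot": the turn, a rotation vector about the tool's x, y, z each as a share of 0.08 rad, from -1 to 1, a list of three. A call has 1 to 12 rows; each row shifts and turns the commanded pose from where the row before left it, along the tool's axes as they then stand; what a row does not reach is not made up. A row lasts 1/12 s, in which the tool goes at most 41.7 mm and 7.16 degrees, less where a joint would pass 70% of its speed; a pose out of reach is approached as far as the arm can. A call with a number of a shift or a turn outside -1 to 1 is refused whole. A call with a gripper value outside its range is refused whole. The fingers move at their own pace and stop on an object; "grip_force" is the grip in N (left out, the last holds). Time passes only in rows, so rows that do not move let the fingers close. It gives the time, the measured TCP pose, the force, the opening and the grip force at its end, in the units of the state.
- robot.observe(): the state, without advancing time (a new reading comes with each control period).
- imaging.get_image(name): name is "scene" or "side" or "wrist"; returns a dict with "color" (480x640x3 uint8, red, green, blue), "fx", "fy", "cx", "cy" (pixels), "origin" and "attitude" of the camera in the world; the wrist camera has in their place "mount" (4x4, takes a point from camera to tool coordinates, whose origin is the TCP and whose axes are the flange's). Camera axes: x right, y up, looking along -z (the intrinsics and any distortion apply to the point x, -y, -z); pixel columns grow to the right and rows downward; lengths in m; the calibration is good to about 2 mm. A picture is of the moment at which its call begins: read the wrist's pose just before it. There is no depth.
- robot.job_done(): hands the job in; it is judged then, once.
The state is a dict: "t": time; "q": joint angles; "joint_velocities": joint speeds; "joint_torque": joint torques, N m; "eef_pos": TCP position; "tcp_rot": TCP orientation; "contact_force": force on the tool from outside, world axes, zero at the start; "ft_torque": the same for the moment, N m; "grip_width": finger opening in m; "finger_force": force on a finger pad.
Only numpy, scipy, OpenCV 4.12 (cv2) and the standard library are available. Lean on these libraries where they do the work, as an engineer would, in place of code of your own. Each camera call takes 0.05 s, during which the arm holds its last target. There are 200 camera calls.

TASK

The flux-cleaner bottle in its bench holder has ended up under the magnifier lamp: swing the lamp's arm to the right until a good hand's breadth (at least 8 cm) of clear space lies between its round head and the bottle's cap. Then press the bottle's safety cap down against its spring and, keeping it pressed, turn it about a sixth of a turn anticlockwise (seen from above) to free it. Lift the cap off and finish while still holding it in the gripper, upright and 5 to 10 cm straight above the bottle's mouth so that drips fall back in; leave the other things on the bench where they lie.

Things in the scene. Friction and masses are not known exactly. Their poses are not given: they have to be found in the camera images.
- lamp_arm (a joint): Hinge of the magnifier lamp's arm about its upright steel post (rad). At 0 the arm points along the lamp's own -x, towards the robot side; positive values swing it anticlockwise seen from above, that is to the robot's right (-y). Range -0.35 to 1.7, starts within 0.12 of 0. Stiff friction hinge (0.25 N m): it stays where it is left.
- lamp_hinge (a point): Point on the axis of the lamp's post at arm height, 246 mm above the worktop. Post 16 mm thick (26 mm at its top) on a round foot 124 mm across, 30 mm high; it does not move.
- lamp_knob (a point): Top centre of the black upright tension knob on the lamp's arm, 160 mm from the post axis and 290 mm above the worktop. The knob is a ribbed cylinder 19 mm across and 34 mm high, standing on the arm's yoke, whose top is at 255 mm: a natural place to take the arm from above.
- lamp_head (a point): Centre of the underside of the lamp's round head (ring light round a lens, 120 mm across, from 207 to 233 mm above the worktop), 240 mm from the post axis, beyond the knob. At the start it hangs over the bottle's cap.
- bottle: White square plastic bottle, 62 x 62 mm, in a sheet-steel holder (78 x 118 mm) screwed to the worktop, so it neither turns nor lifts. Origin at the centre of the holder's underside, on the worktop; z up. Shoulder at 104 mm, rim of the round neck at 128 mm. The neck (33 mm across) carries three bayonet tabs, out to 42 mm across.
- bottle_mouth (a point): Centre of the bottle's rim, 128 mm above the worktop.
- cap: Dark grey round ribbed push-and-turn cap, 50 mm across and 23 mm high, 40 g, on the bottle's neck. Origin at the centre of its underside, z up; in place the origin is 115 mm above the worktop and its x axis lies along the bottle's. Three lugs inside it sit in notches under the neck's tabs: it must go down 4.5 mm to clear the safety teeth, and stops at 7 mm.
- cap_top (a point): Centre of the cap's top, 138 mm above the worktop in place. A spring disc inside pushes the cap up with 3 N, plus 1 N per mm that it is pressed (10 N fully down). Held down it turns anticlockwise from above, hardly at all clockwise; past 39 degrees it is free to lift, at about 81 degrees it meets a stop (60 degrees is the middle).
- phone_open: Bystander: phone with its back off, 157 x 74 x 8 mm; origin at the centre of its underside.
- tweezers: Bystander: steel tweezers, 124 mm long, 9 mm high; origin under the middle.
- flux_syringe: Bystander: flux paste syringe, 114 mm long, 20 mm high, between the bottle and the lamp's foot; origin under the middle.
- solder_spool: Bystander: reel of solder wire, 60 x 82 x 40 mm, near the lamp's foot; origin at its underside.
- screw_tray: Bystander: round tin lid with screws, 80 mm across, 12 mm high; origin under the centre.
- ssd: Bystander: flat metal drive, 100 x 70 x 8 mm; origin under the centre.
- mouse: Bystander: black computer mouse, 111 x 62 x 41 mm; origin under the centre.

How it is judged:
On the way, in this order (a step that is already met when the one before it is completed fails the run):
1. the lamp is swung clear of the bottle while the cap is still in place (horizontal distance between lamp_head and bottle_mouth above 0.16 m and value of joint lamp_arm above 0.3 rad and z of cap in the frame of bottle below 0.118 m), for 0.2 s.
2. the cap is pressed down against its spring (z of cap in the frame of bottle below 0.1112 m and horizontal distance between lamp_head and bottle_mouth above 0.16 m), for 0.1 s.
3. the cap is turned past its safety teeth while pressed down (z of cap in the frame of bottle below 0.112 m and angle between the x axis of cap and the x axis of bottle, either way round above 0.4 rad), for 0.05 s.
At the end, for the whole second after the job is handed in: The cap is held still in the fingers, off the bottle, its underside 25 to 130 mm above the rim and within 40 mm of the mouth's axis, tilted less than 20 degrees; the lamp's head is swung to the right with its centre at least 160 mm from the bottle's axis (z of cap in the frame of bottle between 0.153 and 0.258 m and horizontal distance between cap and bottle_mouth below 0.04 m and angle between cap's own z axis and vertical below 0.35 rad and contact force between cap and the fingers above 0.5 N and contact force between cap and bottle below 0.1 N and linear speed of cap below 0.03 m/s and horizontal distance between lamp_head and bottle_mouth above 0.16 m and value of joint lamp_arm above 0.3 rad); the arm keeps its last pose, push and grip.
It fails at once if a bystander is moved more than 30 mm (distance of any of phone_open, tweezers, flux_syringe, solder_spool, screw_tray, ssd, mouse from where it was at the start of the episode above 0.03 m).
It also fails if it takes over 51 s, if anything falls off the work surface, if the arm or the gripper's body presses on something with over 40 N, if the wrist force passes 120 N, or if a joint passes its speed limit or range.

## Working session

There is one attempt and no reset: what is moved stays moved. The work goes in short steps, Python scripts to look and compute and a tool call to move; the robot and the scene stay as the last step left them, time stands still between calls to the robot, and variables do not carry over. Pictures are saved under pics/ and viewed, at most 10 in all, crops included, and the job is handed in when it is done.

Besides the shell and the picture viewer there is one more tool, called after ">>>" as name([rows], argument=value, ...), one row to a line, values as JSON. play_rows: Moves the arm, as the interface text tells. Shift numbers are shares of 40 mm and turn numbers shares of 0.08 rad, none past 1 either way. Its arguments: {"type":"object","properties":{"steps":{"type":"array"},"grip_force":{"type":"number"}},"required":["steps"]}

```bash
mkdir -p pics; cat > h.py <<'E'
import numpy as np, cv2
from cell import robot, imaging
from scipy.spatial.transform import Rotation as R
def att(a):
    a=np.array(a,float)
    if a.shape==(3,3): return a
    if a.shape==(4,): return None
    return R.from_euler('xyz',a).as_matrix()
def snap(name,fn):
    s=robot.observe(); d=imaging.get_image(name); cv2.imwrite('pics/'+fn+'.png',d['color'][:,:,::-1])
    if 'mount' in d:
        T=np.eye(4);T[:3,:3]=R.from_euler('xyz',s['tcp_rot']).as_matrix();T[:3,3]=s['eef_pos']
        M=T@np.array(d['mount']);o=M[:3,3];A=M[:3,:3]
    else: o=np.array(d['origin']);A=att(d['attitude'])
    np.savez('pics/'+fn+'.npz',o=o,A=A,K=[d['fx'],d['fy'],d['cx'],d['cy']])
    return d
def ray(fn,u,v):
    z=np.load('pics/'+fn+'.npz');fx,fy,cx,cy=z['K']
    r=z['A']@np.array([(u-cx)/fx,-(v-cy)/fy,-1]);return z['o'],r/np.linalg.norm(r)
def plane(fn,u,v,h):
    o,r=ray(fn,u,v);return o+r*(h-o[2])/r[2]
def tri(*obs):
    M=np.zeros((3,3));b=np.zeros(3);L=[]
    for f in obs:
        o,r=ray(*f);P=np.eye(3)-np.outer(r,r);M+=P;b+=P@o;L.append((o,P))
    p=np.linalg.solve(M,b);return p,[np.linalg.norm(P@(p-o)) for o,P in L]
E
python3 - <<'E'
from h import *
print(robot.observe(), robot.tcp_to_grasp)
for n in('scene','side','wrist'):
    d=snap(n,n+'0');print(n,{k:v for k,v in d.items() if k!='color'})
E
```

```text
{'t': 0.0, 'q': array([ 1.13218869,  0.38384773,  0.0438037 ,  1.599631  , -0.01789251,
        1.16119006, -0.04991753]), 'joint_velocities': array([ 0.00063702, -0.00020866,  0.00111606, -0.00144709, -0.00069995,
        0.00177499,  0.00078488]), 'joint_torque': array([ 3.26141299e-04, -4.33451557e+01,  1.02463502e+00, -2.49510884e+01,
        1.04788764e-02,  1.14254578e-02,  2.63366366e-05]), 'eef_pos': array([ 0.21702018, -0.61187795,  0.30245179]), 'tcp_rot': array([-3.13891213e+00,  1.40429868e-04,  3.40900183e-01]), 'contact_force': array([ 0.67250622,  0.96519144, -0.2544282 ]), 'ft_torque': array([ 0.02631494, -0.00595379, -0.05005935]), 'finger_force': 0.0, 'grip_width': 0.08542722456080298} 0.0539
scene {'fx': 476.74323961270113, 'fy': 476.74323961270113, 'cx': 316.58224896964356, 'cy': 241.12774400773125, 'origin': array([-0.37644469,  0.43091969,  0.96852257]), 'attitude': array([ 0.89217472,  0.00649208, -2.0003099 ])}
side {'fx': 618.767238650812, 'fy': 618.767238650812, 'cx': 318.8280704490666, 'cy': 239.13910305911338, 'origin': array([ 0.89559968, -0.46905188,  1.37081862]), 'attitude': array([ 0.48950649, -0.01385101,  0.70151348])}
wrist {'fx': 377.8748085287643, 'fy': 377.8748085287643, 'cx': 320.75722727331737, 'cy': 239.38865083172104, 'mount': array([[-4.34221378e-05,  9.57858817e-01,  2.87239421e-01,
         7.42846778e-02],
       [ 9.99999965e-01, -3.38053659e-05,  2.63901465e-04,
        -8.88899919e-04],
       [ 2.62490578e-04,  2.87239423e-01, -9.57858781e-01,
        -6.96056682e-02],
       [ 0.00000000e+00,  0.00000000e+00,  0.00000000e+00,
         1.00000000e+00]])}
```

View pics/scene0.png

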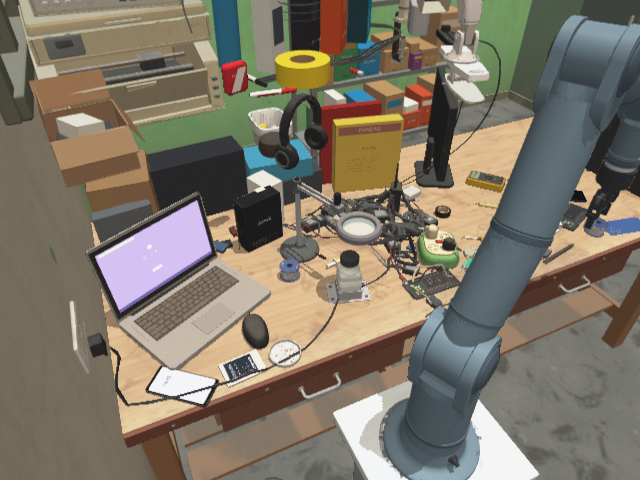

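View pics/side0.png

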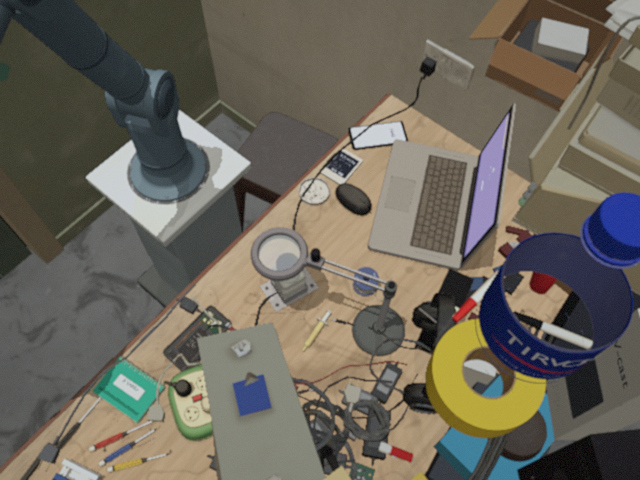

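Scene shows the cap near (350,258), lamp head (360,229), post (298,185). In side the head is near (280,254), knob (316,255), post top (391,287); cap hidden. I enlarge both.

```bash
python3 - <<'E'
import cv2,numpy as np
a=cv2.imread('pics/scene0.png')[165:315,270:400];b=cv2.imread('pics/side0.png')[215:365,235:415]
A=cv2.resize(a,None,fx=4,fy=4,interpolation=cv2.INTER_CUBIC)[:600,:520]
cv2.imwrite('pics/c1.png',A);cv2.imwrite('pics/c2.png',cv2.resize(b,None,fx=4,fy=4,interpolation=cv2.INTER_CUBIC))
E
```

```text
(no output)
```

View pics/c1.png

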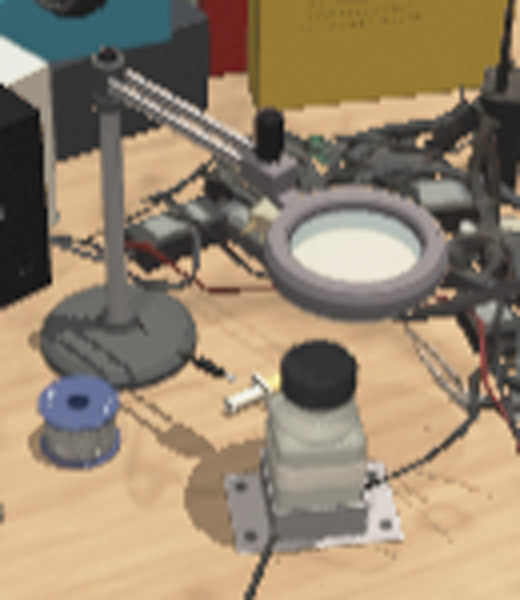

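View pics/c2.png

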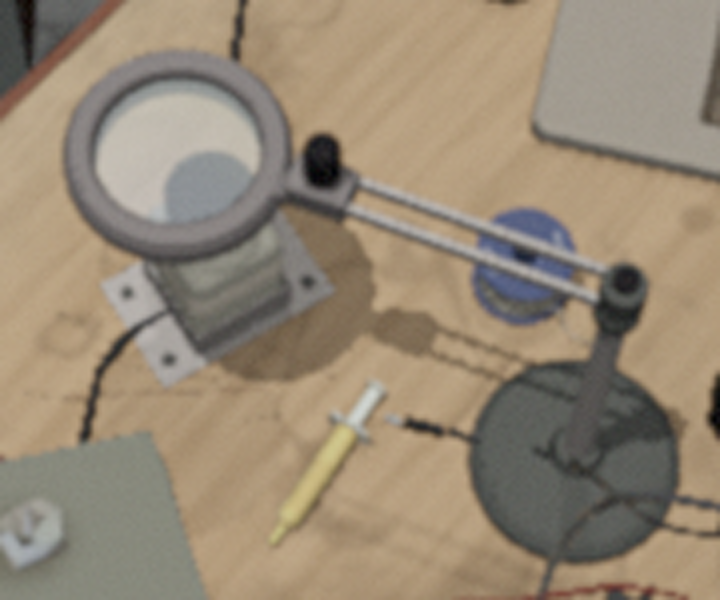

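Crops: knob top at scene (337.3,194), side (315.8,250.8); post top (296.8,179)/(391.8,284.3); head (359,226.5)/(279.5,252.5); cap top (349.7,255.5), seen through the lens at side (286.8,261.8).

```bash
python3 - <<'E'
from h import *
np.set_printoptions(precision=4,suppress=True)
P={}
for n,a,b in(('knob',(337.3,194),(315.8,250.8)),('post',(296.8,179),(391.8,284.3)),('head',(359,226.5),(279.5,252.5)),('cap',(349.7,255.5),(286.8,261.8))):
    P[n],e=tri(('scene0',*a),('side0',*b));print(n,P[n],e)
for n in('knob','head','cap'):
    d=P[n]-P['post'];print(n,np.hypot(*d[:2]),np.degrees(np.arctan2(d[1],d[0])))
print(plane('scene0',349.7,255.5,.138), plane('scene0',337.3,194,.29),plane('side0',315.8,250.8,.29))
# holder corners (side)
for c in((105,285),(170,385),(330,290)):print(plane('side0',235+c[0]/4,215+c[1]/4,.003))
E
```

```text
knob [ 0.5465 -0.0442  0.2891] [np.float64(0.0016044093845396148), np.float64(0.001604409384539556)]
post [0.6987 0.0065 0.2633] [np.float64(0.0016636072312199185), np.float64(0.0016636072312199888)]
head [ 0.4718 -0.0711  0.2261] [np.float64(0.001361994985283941), np.float64(0.0013619949852840293)]
cap [ 0.4679 -0.0467  0.1394] [np.float64(0.0004118377699994824), np.float64(0.00041183776999947555)]
knob 0.16039745112749546 -161.5736767315299
head 0.23978022776782562 -161.13039866184766
cap 0.23685325858063683 -167.030339713474
[ 0.469  -0.0478  0.138 ] [ 0.544  -0.0447  0.29  ] [ 0.5476 -0.0431  0.29  ]
[ 0.4175 -0.0883  0.003 ]
[ 0.4901 -0.1106  0.003 ]
[ 0.5224 -0.0029  0.003 ]
```

>>> play_rows([
  {"grip": 0.5,"delta_pos": [0,0,-0.85],"rot": [0,0,0]},
  {"grip": 0.5,"delta_pos": [0,0,-0.85],"rot": [0,0,0]},
  {"grip": 0.5,"delta_pos": [0.3,-0.25,-0.8],"rot": [0,0,0]},
  {"grip": 0.5,"delta_pos": [0.6,-0.5,0],"rot": [0,0,0]},
  {"grip": 0.5,"delta_pos": [0.6,-0.5,0],"rot": [0,0,0]},
  {"grip": 0.5,"delta_pos": [0.6,-0.5,0],"rot": [0,0,0]},
  {"grip": 0.5,"delta_pos": [0.6,-0.5,0],"rot": [0,0,0]},
  {"grip": 0.5,"delta_pos": [0.6,-0.5,0],"rot": [0,0,0]},
  {"grip": 0.5,"delta_pos": [0.6,-0.5,0],"rot": [0,0,0]},
  {"grip": 0.5,"delta_pos": [0.6,-0.5,0],"rot": [0,0,0]},
  {"grip": 0.5,"delta_pos": [0.6,-0.5,0],"rot": [0,0,0]},
  {"grip": 0.5,"delta_pos": [0.6,-0.5,0],"rot": [0,0,0]},
])

```text
t: 1.15
eef_pos: [0.3689, -0.3557, 0.4036]
tcp_rot: [-3.141, 0.0, 0.341]
contact_force: [0.5, -0.1, 0.1]
grip_width: 0.043
finger_force: 0.0
```

>>> play_rows([
  {"grip": 0.5,"delta_pos": [0.6,-0.5,0],"rot": [0,0,0]},
  {"grip": 0.5,"delta_pos": [0.6,-0.5,0],"rot": [0,0,0]},
  {"grip": 0.5,"delta_pos": [0.6,-0.5,0],"rot": [0,0,0]},
  {"grip": 0.5,"delta_pos": [0.6,-0.5,0],"rot": [0,0,0]},
  {"grip": 0.5,"delta_pos": [0.6,-0.5,0],"rot": [0,0,0]},
  {"grip": 0.5,"delta_pos": [0.6,-0.5,0],"rot": [0,0,0]},
  {"grip": 0.5,"delta_pos": [0.6,-0.5,0],"rot": [0,0,0]},
  {"grip": 0.5,"delta_pos": [0.6,-0.5,0],"rot": [0,0,0]},
  {"grip": 0.5,"delta_pos": [0.4,-0.4,0],"rot": [0,0,0]},
  {"grip": 0.5,"delta_pos": [0,0,0],"rot": [0,0,0]},
  {"grip": 0.5,"delta_pos": [0,0,0],"rot": [0,0,0]},
])

```text
t: 2.07
eef_pos: [0.5062, -0.12, 0.4035]
tcp_rot: [-3.141, 0.001, 0.345]
contact_force: [0.1, -0.2, 0.3]
grip_width: 0.0427
finger_force: 0.0
```

```bash
python3 - <<'E'
from h import *
print(robot.observe());snap('wrist','w1')
E
```

```text
{'t': 2.0667, 'q': array([ 0.53937115,  0.08411565, -0.40662122,  1.76330603,  0.03431969,
        1.3019047 , -1.10068356]), 'joint_velocities': array([ 0.03045797, -0.0054901 ,  0.05988526,  0.00753053,  0.01950006,
        0.00371501, -0.0002239 ]), 'joint_torque': array([ -1.21311877, -28.88900042,  -1.91129744, -26.40236199,
        -0.19233383,  -0.03707045,  -0.03070896]), 'eef_pos': array([ 0.50615166, -0.11999155,  0.40353712]), 'tcp_rot': array([-3.14111323e+00,  5.98678379e-04,  3.45223681e-01]), 'contact_force': array([ 0.06267088, -0.19049387,  0.31522133]), 'ft_torque': array([-0.05292373,  0.04844311, -0.02609652]), 'finger_force': 0.0, 'grip_width': 0.04265482221978615}
```

View pics/w1.png

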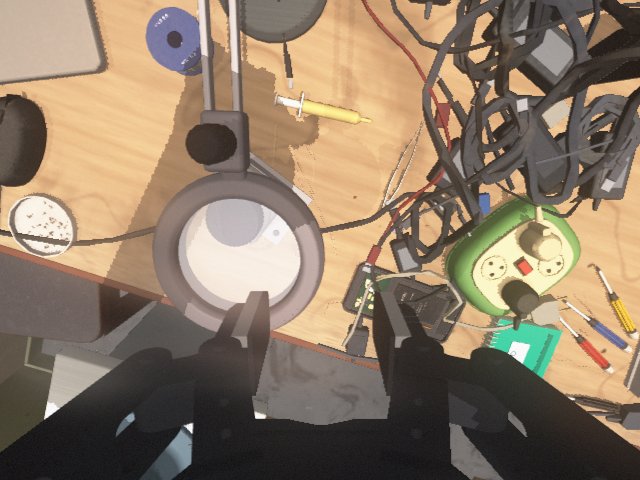

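Wrist shows the knob top at about (210,142), head ring centred (239,257), cap shadow through lens at ~(238,222).

```bash
python3 - <<'E'
from h import *
np.set_printoptions(precision=4,suppress=True)
print(plane('w1',210,142,.29))
k,e=tri(('scene0',337.3,194),('side0',315.8,250.8),('w1',210,142));print(k,e)
print(tri(('w1',239,257),('scene0',359,226.5),('side0',279.5,252.5)))
print(tri(('w1',238,222),('scene0',349.7,255.5),('side0',286.8,261.8)), plane('w1',238,222,.138))
s=robot.observe();Rm=R.from_euler('xyz',s['tcp_rot']).as_matrix()
for t in(k,plane('w1',210,142,.29)):print(Rm.T@(np.r_[t[:2],.337]-s['eef_pos'])/.04)
E
```

```text
[ 0.5513 -0.0474  0.29  ]
[ 0.5487 -0.0454  0.2881] [np.float64(0.0017142042060065749), np.float64(0.003077251558246015), np.float64(0.0027706830244592)]
(array([ 0.4728, -0.0708,  0.2254]), [np.float64(0.0017572421103780843), np.float64(0.0021149528676651617), np.float64(0.0011498554569230538)])
(array([ 0.4694, -0.0484,  0.1382]), [np.float64(0.0030886989874466964), np.float64(0.0006551902070583271), np.float64(0.0027623010042027536)]) [ 0.471  -0.0511  0.138 ]
[ 1.6582 -1.4429  1.6599]
[ 1.7041 -1.3734  1.6599]
```

>>> play_rows([
  {"grip": 0.5,"delta_pos": [0.55,-0.47,0],"rot": [0,0,0]},
  {"grip": 0.5,"delta_pos": [0.55,-0.47,0],"rot": [0,0,0]},
  {"grip": 0.5,"delta_pos": [0.55,-0.47,0],"rot": [0,0,0]},
  {"grip": 0.5,"delta_pos": [0,0,0],"rot": [0,0,0]},
  {"grip": 0.5,"delta_pos": [0,0,0],"rot": [0,0,0]},
  {"grip": 0.5,"delta_pos": [0,0,0],"rot": [0,0,0]},
])

```text
t: 2.62
eef_pos: [0.5487, -0.049, 0.4035]
tcp_rot: [3.141, 0.002, 0.338]
contact_force: [0.1, -1.3, 0.1]
grip_width: 0.0425
finger_force: 0.0
```

>>> play_rows([
  {"grip": 0.5,"delta_pos": [0.02,-0.08,0.4],"rot": [0,0,0]},
  {"grip": 0.5,"delta_pos": [0,0,0.4],"rot": [0,0,0]},
  {"grip": 0.5,"delta_pos": [0,0,0.4],"rot": [0,0,0]},
  {"grip": 0.5,"delta_pos": [0,0,0.4],"rot": [0,0,0]},
  {"grip": 0.6,"delta_pos": [0,0,0.1],"rot": [0,0,0]},
  {"grip": 0.65,"delta_pos": [0,0,0],"rot": [0,0,0]},
  {"grip": 0.65,"delta_pos": [0,0,0],"rot": [0,0,0]},
])

```text
t: 3.2
eef_pos: [0.5488, -0.045, 0.3363]
tcp_rot: [3.141, -0.0, 0.338]
contact_force: [0.3, 0.4, 0.3]
grip_width: 0.0303
finger_force: 0.0
```

>>> play_rows([
  {"grip": 0.65,"delta_pos": [0.005,0.2,0],"rot": [0,0,-0.625]},
  {"grip": 0.65,"delta_pos": [0.005,0.2,0],"rot": [0,0,-0.625]},
  {"grip": 0.65,"delta_pos": [0.005,0.2,0],"rot": [0,0,-0.625]},
  {"grip": 0.65,"delta_pos": [0.005,0.2,0],"rot": [0,0,-0.625]},
  {"grip": 0.65,"delta_pos": [0.005,0.2,0],"rot": [0,0,-0.625]},
  {"grip": 0.65,"delta_pos": [0.005,0.2,0],"rot": [0,0,-0.625]},
  {"grip": 0.65,"delta_pos": [0.005,0.2,0],"rot": [0,0,-0.625]},
  {"grip": 0.65,"delta_pos": [0.005,0.2,0],"rot": [0,0,-0.625]},
  {"grip": 0.65,"delta_pos": [0,0,0],"rot": [0,0,0]},
])

```text
t: 3.95
eef_pos: [0.5826, -0.1003, 0.3373]
tcp_rot: [3.139, -0.001, 0.739]
contact_force: [0.9, -0.9, 0.2]
grip_width: 0.0301
finger_force: 0.0
```

```bash
cat > arc.py <<'E'
from h import *
s=robot.observe();p=s['eef_pos'];d=p[:2]-np.array([.6995,.0065]);print(np.hypot(*d),np.degrees(np.arctan2(d[1],d[0])),np.degrees(s['tcp_rot']),s['contact_force'],s['grip_width'],s['t'])
E
python3 arc.py
```

```text
0.1583521459498344 -137.60349604549842 [ 1.79847183e+02 -5.18814606e-02  4.23191351e+01] [ 0.87613776 -0.89747724  0.20263515] 0.030064083220852748 3.95
```

>>> play_rows([
  {"grip": 0.65,"delta_pos": [0.005,0.2,0],"rot": [0,0,-0.625]},
  {"grip": 0.65,"delta_pos": [0.005,0.2,0],"rot": [0,0,-0.625]},
  {"grip": 0.65,"delta_pos": [0.005,0.2,0],"rot": [0,0,-0.625]},
  {"grip": 0.65,"delta_pos": [0.005,0.2,0],"rot": [0,0,-0.625]},
  {"grip": 0.65,"delta_pos": [0.005,0.2,0],"rot": [0,0,-0.625]},
  {"grip": 0.65,"delta_pos": [0.005,0.2,0],"rot": [0,0,-0.625]},
  {"grip": 0.65,"delta_pos": [0.005,0.2,0],"rot": [0,0,-0.625]},
  {"grip": 0.65,"delta_pos": [0.005,0.2,0],"rot": [0,0,-0.625]},
  {"grip": 0.65,"delta_pos": [0.005,0.2,0],"rot": [0,0,-0.625]},
  {"grip": 0.65,"delta_pos": [0.005,0.2,0],"rot": [0,0,-0.625]},
  {"grip": 0.65,"delta_pos": [0.005,0.2,0],"rot": [0,0,-0.625]},
  {"grip": 0.65,"delta_pos": [0,0,0],"rot": [0,0,0]},
])

```text
t: 4.95
eef_pos: [0.6566, -0.145, 0.3369]
tcp_rot: [3.139, -0.0, 1.289]
contact_force: [-0.1, 0.6, 0.5]
grip_width: 0.0299
finger_force: 0.0
```

```bash
python3 arc.py; python3 -c "
from h import *
snap('scene','s2');a=cv2.imread('pics/s2.png')[140:320,260:500];cv2.imwrite('pics/s2c.png',cv2.resize(a,None,fx=3.3,fy=3.3,interpolation=cv2.INTER_CUBIC))"
```

```text
0.15742355136393513 -105.82445192551965 [ 1.79853541e+02 -3.87245075e-03  7.38438906e+01] [-0.10734919  0.55233655  0.49109029] 0.02988498322385317 4.95
```

View pics/s2c.png

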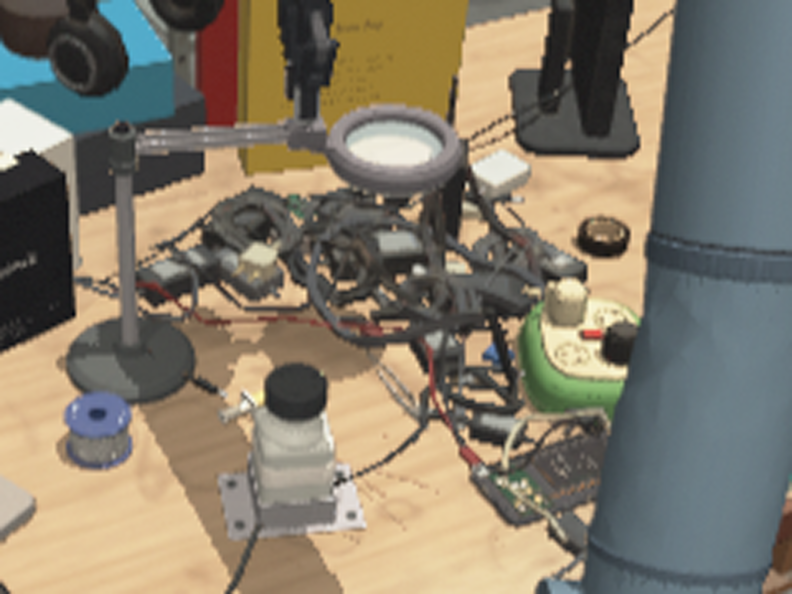

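The lamp now points to the right, head at about (394,150) in the crop, cap clear at (296,390). Raise, open and move over the cap.

>>> play_rows([
  {"grip": 0.6,"delta_pos": [0,-0.1,0],"rot": [0,0,0]},
  {"grip": 0.5,"delta_pos": [0,0,-0.6],"rot": [0,0,0]},
  {"grip": 0.3,"delta_pos": [0,0,-0.7],"rot": [0,0,0]},
  {"grip": 0,"delta_pos": [0,0,-0.4],"rot": [0,0,0]},
  {"grip": 0,"delta_pos": [0.1,-0.6,0],"rot": [0,0,0]},
  {"grip": 0,"delta_pos": [0.15,-0.8,0],"rot": [0,0,0]},
  {"grip": 0,"delta_pos": [0.15,-0.8,0],"rot": [0,0,0]},
  {"grip": 0,"delta_pos": [0.15,-0.8,0],"rot": [0,0,0]},
  {"grip": 0,"delta_pos": [0.15,-0.8,0],"rot": [0,0,0]},
  {"grip": 0,"delta_pos": [0.15,-0.8,0],"rot": [0,0,0]},
  {"grip": 0,"delta_pos": [0.1,-0.5,0],"rot": [0,0,0]},
  {"grip": 0,"delta_pos": [0,0,0],"rot": [0,0,0]},
])

```text
t: 6.0
eef_pos: [0.4623, -0.0465, 0.4041]
tcp_rot: [-3.141, 0.003, 1.293]
contact_force: [0.5, 0.1, -1.3]
grip_width: 0.0853
finger_force: 0.0
```

>>> play_rows([
  {"grip": 0,"delta_pos": [0,0,0],"rot": [0,0,0]},
  {"grip": 0,"delta_pos": [0,0,0],"rot": [0,0,0]},
])

```text
t: 6.17
eef_pos: [0.4662, -0.0499, 0.4044]
tcp_rot: [3.14, 0.001, 1.29]
contact_force: [0.4, -0.6, -0.3]
grip_width: 0.0852
finger_force: 0.0
```

```bash
python3 -c "
from h import *
print(robot.observe());snap('wrist','w3');snap('side','d3')
a=cv2.imread('pics/w3.png');b=cv2.imread('pics/d3.png')[190:340,220:420]
cv2.imwrite('pics/m3.png',np.vstack([cv2.resize(a[:,:],(480,360)),np.pad(cv2.resize(b,(320,240)),((0,0),(0,160),(0,0)))]))"
```

```text
{'t': 6.1667, 'q': array([ 0.6399919 , -0.02109607, -0.60492816,  1.86121161, -0.01132645,
        1.29596281, -0.24262847]), 'joint_velocities': array([ 0.00193074,  0.03230944,  0.01026229, -0.02049831, -0.00085279,
        0.00361106,  0.00411146]), 'joint_torque': array([-2.71257553e-01, -2.22290576e+01, -6.80615916e-02, -2.59503043e+01,
       -3.33192141e-02,  3.57860920e-02, -4.16832088e-03]), 'eef_pos': array([ 0.46620968, -0.04993077,  0.40439791]), 'tcp_rot': array([3.13959179e+00, 6.27621145e-04, 1.28994589e+00]), 'contact_force': array([ 0.44298186, -0.58179573, -0.32036403]), 'ft_torque': array([ 0.04006108, -0.01470904,  0.05474179]), 'finger_force': 0.0, 'grip_width': 0.08523807986518542}
```

View pics/m3.png

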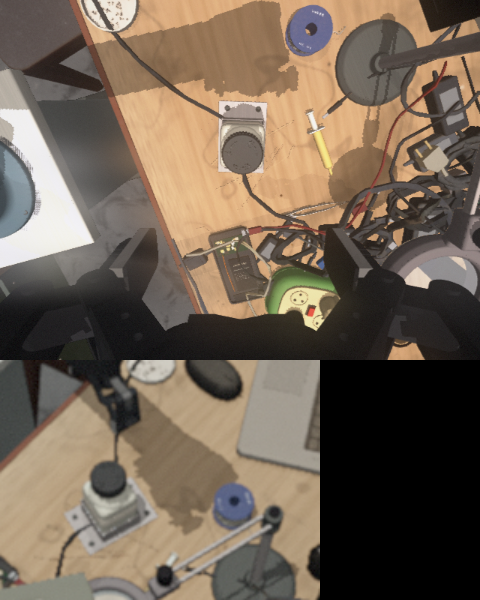

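Wrist shows the cap's top at about (324,204) in full pixels, and the side view shows it clear at about (288,262); refine with dark-blob contours.

```bash
python3 - <<'E'
from h import *
np.set_printoptions(precision=4,suppress=True)
c={}
for fn,u,v,w in(('w3',324,204,42),('d3',288,262,20),('s2',350,255,16)):
    im=cv2.imread(f'pics/{fn}.png');g=im.max(2)[v-w:v+w,u-w:u+w]
    m=(g<95).astype(np.uint8);m=cv2.morphologyEx(m,cv2.MORPH_OPEN,np.ones((5,5),np.uint8))
    k=max(cv2.findContours(m,0,2)[0],key=cv2.contourArea)
    (x,y),r=cv2.minEnclosingCircle(k);print(fn,x+u-w,y+v-w,r,cv2.boundingRect(k))
    c[fn]=(x+u-w,y+v-w)
print('w at .138',plane('w3',*c['w3'],.138),plane('d3',*c['d3'],.138))
p=tri(('w3',324,204),('d3',288,262),('s2',349.7,256.5));print(p)
E
```

```text
w3 326.0 237.0 2.8285269737243652 (42, 73, 5, 5)
d3 287.53225898742676 264.53225898742676 11.466127395629883 (9, 12, 22, 22)
s2 349.5 258.5 9.617792129516602 (7, 11, 18, 18)
w at .138 [ 0.465  -0.0746  0.138 ] [ 0.4733 -0.0498  0.138 ]
(array([ 0.4697, -0.0453,  0.1357]), [np.float64(0.002074559282520773), np.float64(0.0016177897934137606), np.float64(0.0026620769200784104)])
```

```bash
python3 - <<'E'
from h import *
np.set_printoptions(precision=4,suppress=True)
im=cv2.imread('pics/w3.png')[150:260,270:380];g=cv2.cvtColor(im,6)
h=cv2.HoughCircles(cv2.medianBlur(g,3),cv2.HOUGH_GRADIENT,1,20,param1=120,param2=15,minRadius=20,maxRadius=40)[0][:4];print(h)
for a in h: print(plane('w3',a[0]+270,a[1]+150,.138))
cv2.imwrite('pics/k.png',cv2.resize(im,None,fx=5,fy=5))
E
```

```text
[[52.5 56.5 26.1]]
[ 0.4699 -0.046   0.138 ]
```

View pics/k.png

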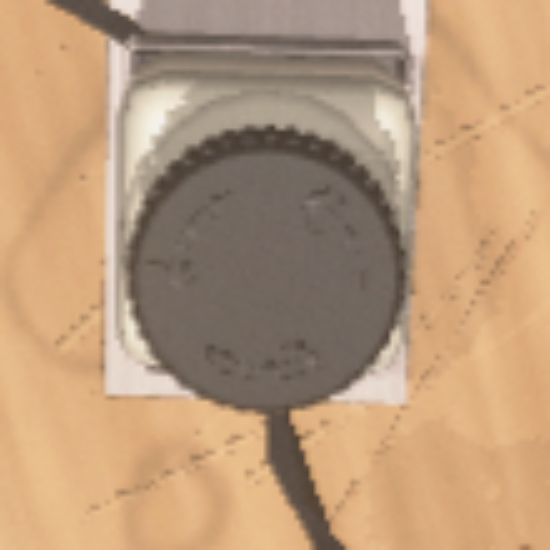

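>>> play_rows([
  {"grip": 0,"delta_pos": [0.1,0.06,0.6],"rot": [0,0,0]},
  {"grip": 0,"delta_pos": [0,0,0.7],"rot": [0,0,0]},
  {"grip": 0,"delta_pos": [0,0,0.7],"rot": [0,0,0]},
  {"grip": 0,"delta_pos": [0,0,0.7],"rot": [0,0,0]},
  {"grip": 0,"delta_pos": [0,0,0.7],"rot": [0,0,0]},
  {"grip": 0,"delta_pos": [0,0,0.6],"rot": [0,0,0]},
  {"grip": 0,"delta_pos": [0,0,0],"rot": [0,0,0]},
  {"grip": 0,"delta_pos": [0,0,0],"rot": [0,0,0]},
  {"grip": 0,"delta_pos": [0,0,0],"rot": [0,0,0]},
])

```text
t: 7.02
eef_pos: [0.4709, -0.0467, 0.245]
tcp_rot: [3.14, -0.001, 1.29]
contact_force: [0.8, 0.7, 0.3]
grip_width: 0.0854
finger_force: 0.0
```

>>> play_rows([
  {"grip": 0,"delta_pos": [0,0,0.4],"rot": [0,0,0]},
  {"grip": 0,"delta_pos": [0,0,0.4],"rot": [0,0,0]},
  {"grip": 0,"delta_pos": [0,0,0.4],"rot": [0,0,0]},
  {"grip": 0,"delta_pos": [0,0,0.22],"rot": [0,0,0]},
  {"grip": 0.2,"delta_pos": [0,0,0],"rot": [0,0,0]},
  {"grip": 0.3,"delta_pos": [0,0,0],"rot": [0,0,0]},
  {"grip": 0.4,"delta_pos": [0,0,0],"rot": [0,0,0]},
  {"grip": 0.6,"delta_pos": [0,0,0],"rot": [0,0,0]},
  {"grip": 0.6,"delta_pos": [0,0,0],"rot": [0,0,0]},
  {"grip": 0.6,"delta_pos": [0,0,0],"rot": [0,0,0]},
], grip_force=60)

```text
t: 7.85
eef_pos: [0.4706, -0.0466, 0.1884]
tcp_rot: [3.139, -0.0, 1.291]
contact_force: [-0.5, -0.1, 3.9]
grip_width: 0.0487
finger_force: 61.5
```

>>> play_rows([
  {"grip": 0.6,"delta_pos": [0,0,0.05],"rot": [0,0,0]},
  {"grip": 0.6,"delta_pos": [0,0,0.05],"rot": [0,0,0]},
  {"grip": 0.6,"delta_pos": [0,0,0.05],"rot": [0,0,0]},
  {"grip": 0.6,"delta_pos": [0,0,0.02],"rot": [0,0,0]},
  {"grip": 0.6,"delta_pos": [0,0,0],"rot": [0,0,0]},
  {"grip": 0.6,"delta_pos": [0,0,0],"rot": [0,0,0]},
])

```text
t: 8.35
eef_pos: [0.4707, -0.0466, 0.182]
tcp_rot: [3.139, 0.0, 1.291]
contact_force: [-1.7, -0.1, 11.7]
grip_width: 0.0483
finger_force: 62.4
```

>>> play_rows([
  {"grip": 0.6,"delta_pos": [0,0,0],"rot": [0,0,-0.8]},
  {"grip": 0.6,"delta_pos": [0,0,0],"rot": [0,0,-0.8]},
  {"grip": 0.6,"delta_pos": [0,0,0],"rot": [0,0,-0.8]},
  {"grip": 0.6,"delta_pos": [0,0,0],"rot": [0,0,-0.8]},
  {"grip": 0.6,"delta_pos": [0,0,0],"rot": [0,0,-0.8]},
  {"grip": 0.6,"delta_pos": [0,0,0],"rot": [0,0,-0.8]},
  {"grip": 0.6,"delta_pos": [0,0,0],"rot": [0,0,0]},
])

```text
t: 8.93
eef_pos: [0.4711, -0.0464, 0.182]
tcp_rot: [3.139, 0.001, 1.677]
contact_force: [-0.8, 0.1, 11.7]
grip_width: 0.0484
finger_force: 62.3
```

```bash
python3 -c "
from h import *
s=robot.observe();print(s['contact_force'],s['ft_torque'],s['eef_pos'],s['tcp_rot'],s['q'][6])"
```

```text
[-0.84603866  0.11587493 11.65325756] [0.07922008 0.30779646 0.07929695] [ 0.47109708 -0.04644901  0.18198152] [3.13862883e+00 8.76970317e-04 1.67710612e+00] -0.07675703383049137
```

>>> play_rows([
  {"grip": 0.6,"delta_pos": [0,0,0],"rot": [0,0,-0.82]},
  {"grip": 0.6,"delta_pos": [0,0,0],"rot": [0,0,-0.82]},
  {"grip": 0.6,"delta_pos": [0,0,0],"rot": [0,0,-0.82]},
  {"grip": 0.6,"delta_pos": [0,0,0],"rot": [0,0,-0.82]},
  {"grip": 0.6,"delta_pos": [0,0,0],"rot": [0,0,-0.82]},
  {"grip": 0.6,"delta_pos": [0,0,0],"rot": [0,0,-0.82]},
  {"grip": 0.6,"delta_pos": [0,0,0],"rot": [0,0,-0.82]},
  {"grip": 0.6,"delta_pos": [0,0,0],"rot": [0,0,-0.82]},
  {"grip": 0.6,"delta_pos": [0,0,0],"rot": [0,0,-0.82]},
  {"grip": 0.6,"delta_pos": [0,0,0],"rot": [0,0,-0.82]},
  {"grip": 0.6,"delta_pos": [0,0,0],"rot": [0,0,0]},
])

```text
t: 9.85
eef_pos: [0.4708, -0.0463, 0.182]
tcp_rot: [3.141, 0.002, 2.333]
contact_force: [-1.5, 0.2, 12.2]
grip_width: 0.0485
finger_force: 62.5
```

```bash
python3 -c "
from h import *
s=robot.observe();print(s['contact_force'],s['ft_torque'],s['eef_pos'],s['tcp_rot'],s['q'][6])"
```

```text
[-1.47186001  0.22191353 12.17049706] [0.08531117 0.58663541 0.08162305] [ 0.47076198 -0.04633326  0.18195658] [3.14060700e+00 1.71274730e-03 2.33305852e+00] 0.5346655687254203
```

>>> play_rows([
  {"grip": 0.6,"delta_pos": [0,0,-0.1],"rot": [0,0,0]},
  {"grip": 0.6,"delta_pos": [0,0,-0.15],"rot": [0,0,0]},
  {"grip": 0.6,"delta_pos": [0,0,-0.25],"rot": [0,0,0]},
  {"grip": 0.6,"delta_pos": [0,0,-0.3],"rot": [0,0,0]},
  {"grip": 0.6,"delta_pos": [0,0,-0.3],"rot": [0,0,0]},
  {"grip": 0.6,"delta_pos": [0,0,-0.3],"rot": [0,0,0]},
  {"grip": 0.6,"delta_pos": [0,0,-0.3],"rot": [0,0,0]},
  {"grip": 0.6,"delta_pos": [0,0,-0.3],"rot": [0,0,0]},
  {"grip": 0.6,"delta_pos": [0,0,-0.2],"rot": [0,0,0]},
  {"grip": 0.6,"delta_pos": [0,0,0],"rot": [0,0,0]},
  {"grip": 0.6,"delta_pos": [0,0,0],"rot": [0,0,0]},
  {"grip": 0.6,"delta_pos": [0,0,0],"rot": [0,0,0]},
])

```text
t: 10.85
eef_pos: [0.4691, -0.0467, 0.2679]
tcp_rot: [-3.141, -0.001, 2.331]
contact_force: [-0.0, 0.7, -0.7]
grip_width: 0.0481
finger_force: 61.9
```

```bash
python3 -c "
from h import *
snap('scene','s5');snap('side','d5')
a=cv2.resize(cv2.imread('pics/s5.png')[130:320,260:460],None,fx=2,fy=2);b=cv2.resize(cv2.imread('pics/d5.png')[160:350,210:410],None,fx=2,fy=2)
cv2.imwrite('pics/m5.png',np.hstack([a,b]))"
```

```text
(no output)
```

View pics/m5.png

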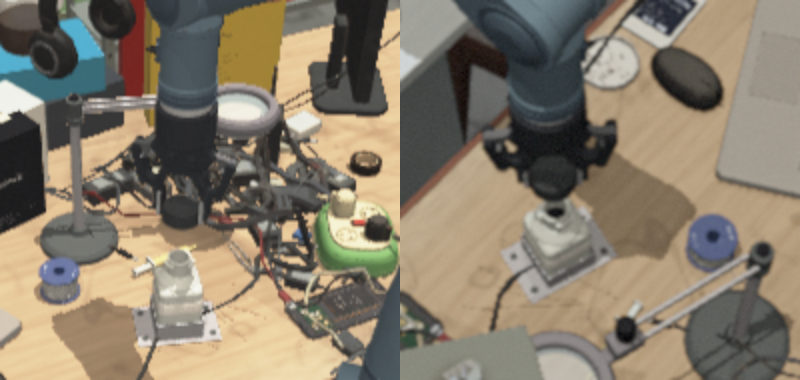

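The cap is held in the fingers (left panel near (182,212)), well above the open mouth at (181,257), with the lamp head swung clear; the TCP rise of 86 mm puts its underside about 66 mm above the rim. Handing in.

```bash
python3 -c "
from cell import robot
print(robot.job_done())"
```

```text
the job is handed in; nothing more can be done
None
```

The job is handed in after about 11 s of robot time: I swung the lamp clear, pressed and turned the cap about 60° and lifted it off, ending with it held upright about 66 mm above the bottle's mouth; the hand-in returned no verdict.

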